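Shut the flatbed scanner and start a document scan

TASK

A drawing lies on the glass of the flatbed scanner: get it scanned using light touches of the fingertips only. Gently push the open lid down until it is fully shut, then tap, in this order, the wake key (small round one), the document key (the middle key of the five, an oblong one) and the start key (large round one), each lightly, a few millimetres down and let up again. Do not press the photo or stop keys, do not lean hard on the scanner or slam its lid, do not lift the lid, and leave the mug, tape roll and set square where they are.

Things in the scene. Friction and masses are not known exactly. Their poses are not given: they have to be found in the camera images.
- scanner: Grey flatbed scanner, fixed, 300 mm deep (x) by 400 mm wide (y), housing top 45 mm up. Origin: underside centre. x points from the front (black key strip, 60 mm deep) to the back (lid hinge), z up, y to the left of a person facing its front. White keys 45 mm apart, from that person's left: round wake, oblong photo, oblong document, square stop, round start. Never press any part with over 20 N.
- lid (a joint): Lid angle, rad: 0 shut (counted below 0.03), starts at 0.5 to 0.95, grows as it opens. A flat panel 233 mm from hinge to front edge, 396 mm wide, its top face 16 mm above the hinge line when shut (61 mm above the bench). The stiff hinge stays where left; 1 to 4 N on its front part moves it. Shut, its foam pad gives 4 mm under 5 to 16 N. Slammed: over 2 rad/s; lifted: over 1.08 rad.
- lid_front (a point): Point on the lid's top (outer) face, midway along the front edge and 10 mm in from it; moves with the lid, 223 mm from the hinge. Its axes are the lid's: x towards the hinge, y along the front edge, z out of the top face.
- lid_hinge (a point): Middle of the lid's hinge line, which runs along the scanner's y at the back, 45 mm above the bench. Axes as the scanner's.
- wake_key_top (a point): Centre of the top of the wake key: round, 16 mm across, at the left end of the row; 53 mm above the bench when up.
- photo_key_top (a point): Centre of the top of the photo key: oblong, 20 mm along the row by 13 mm, second from the left; not to be pressed.
- document_key_top (a point): Centre of the top of the document key: oblong, 20 mm along the row by 13 mm, the middle one of the five keys; 53 mm above the bench when up.
- stop_key_top (a point): Centre of the top of the stop key: square, 15 mm, fourth from the left; not to be pressed.
- start_key_top (a point): Centre of the top of the start key: round, 25 mm across, at the right end of the row; 53 mm above the bench when up.
- wake_key (a joint): Depth to which the wake key is pressed, m: 0 up, 0.006 fully down; a press counts beyond 0.0025 (about 4.4 N). It springs back; 1.3 N starts it and 9 N takes it fully down, on a hard stop.
- photo_key (a joint): Same for the photo key; beyond 0.002 it counts as pressed by mistake.
- document_key (a joint): Same as wake_key, for the document key.
- stop_key (a joint): Same for the stop key; beyond 0.002 it counts as pressed by mistake.
- start_key (a joint): Same as wake_key, for the start key. It must not be pressed while the lid is open.
- mug: Dark steel travel mug, loose, 85 mm across and 175 mm tall, standing in front of the key strip. Origin: centre of its underside. Leave it (not to move 20 mm).
- tape: Roll of masking tape, loose, lying flat: 110 mm across, 24 mm high, in front of the key strip. Origin: centre of its underside. Leave it (not to move 20 mm).
- set_square: Flat open 30/60 set square, loose, about 100 by 170 mm and 5 mm thick, lying behind the lid's hinge. Origin: on the bench inside it. Leave it (not to move 20 mm).

How it is judged:
On the way, in this order (a step that is already met when the one before it is completed fails the run):
1. the lid is pushed fully shut (value of joint lid below 0.03 rad), for 0.2 s.
2. the wake key is tapped with the lid shut (value of joint wake_key above 0.0025 m and value of joint lid below 0.03 rad), for 0.03 s.
3. the document key is tapped, the wake key let up (value of joint document_key above 0.0025 m and value of joint wake_key below 0.0015 m and value of joint lid below 0.03 rad), for 0.03 s.
4. the start key is tapped, the document key let up (value of joint start_key above 0.0025 m and value of joint document_key below 0.0015 m and value of joint lid below 0.03 rad), for 0.03 s.
At the end, for the whole second after the job is handed in: The lid is shut (within 0.03 rad), all five keys are up again (within 1.5 mm), and the mug, tape roll and set square are within 20 mm of where they stood (value of joint lid below 0.03 rad and value of joint each of wake_key, photo_key, document_key, stop_key, start_key below 0.0015 m and distance of each of mug, tape, set_square from where it was at the start of the episode below 0.02 m); the robot touches nothing.
It fails at once if the scanner, its lid or a key is pressed with more than 20 N (contact force between scanner and anything else above 20 N).
It fails at once if the photo or stop key is pressed (value of joint any of photo_key, stop_key above 0.002 m).
It fails at once if the start key is pressed while the lid is open (value of joint start_key above 0.002 m and value of joint lid above 0.05 rad).
It fails at once if the lid is slammed, or lifted further open (velocity of joint lid below -2 rad/s or value of joint lid above 1.08 rad).
It fails at once if the mug, tape roll or set square is moved or lifted (distance of any of mug, tape, set_square from where it was at the start of the episode above 0.02 m).
It also fails if it takes over 48 s, if anything falls off the work surface, if the arm or the gripper's body presses on something with over 40 N, if the wrist force passes 120 N, or if a joint passes its speed limit or range.

ROBOT

A 6-joint arm with a two-finger parallel gripper is mounted at the origin on the work surface. World frame = base frame: x ahead of the robot, y to its left, z up, the work surface at z = 0. Lengths are in m, angles in rad, forces in N, time in s.
With the tool pointing down it reaches from about 0.425 to 0.95 m from the base axis. Payload 14.7 kg.
Tool frame: the origin (TCP) lies midway between the tips of the shut fingers; the grasp point (between the pads) lies 19 mm behind it; z points along the fingers, y is the direction in which the jaws open and shut (so a half turn about z gives the same grasp; the last joint's range is limited). The gripper opens to 85 mm and grips with 20 to 120 N. Pads are 22 mm wide; open, the fingers measure 114 mm over their backs; the gripper's body (76 mm by 85 mm) begins 54 mm behind the grasp point. The pads swing forward as they close: fully open they stand 13 mm farther back than shut.
Start: joints at [-1.153, 0.48, 1.596, -0, 1.065, -0.047], TCP at [0.291, -0.581, 0.199] pointing down, gripper open.
Joint ranges: [-2.75, 2.75], [-0.82, 2.05], [0.23, 2.67], [-1.56, 4.7], [0.09, 2.69], [-2.92, 2.92]. Speed limits (rad/s): [1.89, 1.89, 2.39, 3.01, 3.01, 3.01].

INTERFACE

Orientations are given as a unit quaternion [x, y, z, w].
In Python, from bench import observe, imaging, ticket gives the robot as it stands.
- The arm moves only by the tool arm_command, never from a script. Its argument "steps" is one flat list of numbers, 4 for each row, row after row: the shift along the tool's x, y, z in m, then the turn about the tool's z in rad. A call has 1 to 12 rows; each row is the pose to reach, as a shift and turn from the pose commanded when the call began, along the tool's axes at that moment; what a row does not reach only later rows make up. A row lasts 1/8 s, in which the tool goes at most 62.5 mm and 10.7 degrees, less where a joint would pass 70% of its speed; a pose out of reach is approached as far as the arm can. A call with a gripper value outside its range is refused whole. "claw" is the opening, from 0 (shut) to 1 (fully open), set as the call begins (left out, the last holds). The fingers move at their own pace and stop on an object; the grip force is fixed at half the most. Time passes only in rows, so rows that repeat a pose let the fingers close. It gives the time, the measured TCP pose, the force and the opening at its end, in the units of the state.
- observe(): the state, without advancing time (a new reading comes with each control period).
- imaging.capture(name): name is "scene" or "top"; returns a dict with "img" (480x640x3 uint8, red, green, blue), "vertical_fov" (degrees; the focal length in pixels is half the picture's height over the tangent of half this angle, whatever the lens; pixels are square), "cx", "cy" (the principal point, pixels), "k1" (the pictures are not rectified: a ray, as slopes to the right and down, at radius r is drawn at 1 + k1 r^2 times it, then the intrinsics apply), "world_from_camera" (4x4, takes a point from camera to world coordinates). Camera axes: x right, y up, looking along -z (the intrinsics and any distortion apply to the point x, -y, -z); pixel columns grow to the right and rows downward; lengths in m; the calibration is good to about 2 mm. A picture is of the moment at which its call begins. There is no depth.
- ticket.hand_in(): hands the job in, once; it reports no verdict.
Trained networks look in a picture, given as the dict that the camera call returned (one of the last four; its "shot" number tells which), for a name from the list of things; names that differ only in an ending like _2 or _b are one class to them, and where a whole thing is asked for, a point or a joint stands for the part that bears it (a point fixed in the world has none). Each returns a list of dicts, best first, with "score" (0 to 1); they miss things now and then, are a little off and sometimes report something else, mostly with a low value. They report only what shows in the picture. A call takes as long as a camera call.
- imaging.outline_of(picture, label): "pixels" (480x640 bool, what is visible of it) and "extent" ([left, top, right, bottom] in pixels, round what is visible of it).
- imaging.mark_of(picture, label): "pixel" ([row, column] in pixels: a listed point, or the origin of a listed thing).
The state is a dict: "t": time; "joints": joint angles; "dq": joint speeds; "tau": joint torques, N m; "eef_pos": TCP position; "orientation": TCP orientation; "wrist_force": force on the tool from outside, world axes, zero at the start; "moment": the same for the moment, N m; "opening": finger opening in m.
Only numpy, scipy, OpenCV 4.12 (cv2) and the standard library are available. Lean on these libraries where they do the work, as an engineer would, in place of code of your own. Each camera call takes 0.05 s, during which the arm holds its last target.

## Working session

There is one attempt and no reset: what is moved stays moved. The work goes in short steps, Python scripts to look and compute and a tool call to move; the robot and the scene stay as the last step left them, time stands still between calls to the robot, and variables do not carry over. Pictures are saved under pics/ and viewed, and the job is handed in when it is done.

Besides the shell and the picture viewer there is one more tool, called after "Request:" as a command line: name --argument value ..., lists and objects as JSON in quotes. arm_command: Moves the arm, as the interface text tells. Its arguments: {"type":"object","properties":{"steps":{"type":"array","items":{"type":"number"}},"claw":{"type":"number"}},"required":["steps"]}

```bash
mkdir -p pics; cat > h.py <<'E'
import numpy as np, cv2
from bench import observe, imaging, ticket
def intr(p):
    H=p["img"].shape[0]; f=H/2/np.tan(np.radians(p["vertical_fov"])/2); return f
def ray(p,row,col):
    f=intr(p); K=np.array([[f,0,p["cx"]],[0,f,p["cy"]],[0,0,1.]])
    u=cv2.undistortPoints(np.array([[[col,row]]],float),K,np.array([p["k1"],0,0,0,0.]))[0,0]
    T=np.array(p["world_from_camera"]); d=T[:3,:3]@np.array([u[0],-u[1],-1.]); return T[:3,3],d
def atz(p,row,col,z):
    o,d=ray(p,row,col); return o+d*(z-o[2])/d[2]
def proj(p,X):
    T=np.linalg.inv(np.array(p["world_from_camera"])); c=T[:3,:3]@np.asarray(X,float)+T[:3,3]
    x,y=c[0]/-c[2],-c[1]/-c[2]; s=1+p["k1"]*(x*x+y*y); f=intr(p); return np.array([p["cy"]+f*y*s,p["cx"]+f*x*s])
def save(p,n): cv2.imwrite(f"pics/{n}.png",p["img"][:,:,::-1])
E
python3 - <<'E'
from h import *
s=observe(); print({k:np.round(v,3) for k,v in s.items()})
for c in ("scene","top"):
    p=imaging.capture(c); save(p,c+"0"); print(c,p["vertical_fov"],p["k1"],np.round(p["world_from_camera"],3).tolist())
    for n,z in [("wake_key_top",.053),("photo_key_top",.053),("document_key_top",.053),("stop_key_top",.053),("start_key_top",.053),("lid_hinge",.045),("lid_front",.15),("scanner",0),("mug",0),("tape",0),("set_square",0)]:
        for m in imaging.mark_of(p,n)[:2]: print(n,round(m["score"],2),np.round(m["pixel"],1),np.round(atz(p,*m["pixel"],z),4))
E
```

```text
{'t': np.float64(0.0), 'joints': array([-1.153,  0.481,  1.597, -0.   ,  1.065, -0.047]), 'dq': array([-0.001, -0.   , -0.   , -0.   ,  0.   , -0.001]), 'tau': array([-6.0000e-03, -9.5067e+01, -4.3019e+01, -0.0000e+00,  1.2000e-02,
       -0.0000e+00]), 'eef_pos': array([ 0.291, -0.581,  0.199]), 'orientation': array([ 0.973,  0.23 , -0.   , -0.001]), 'wrist_force': array([-0.501,  1.053,  1.264]), 'moment': array([-0.047,  0.023, -0.012]), 'opening': np.float64(0.085)}
scene 56.691719384141464 0.012005896872892784 [[-0.544, -0.695, 0.47, 0.967], [0.839, -0.449, 0.308, 0.299], [-0.003, 0.562, 0.827, 0.726], [0.0, 0.0, 0.0, 1.0]]
wake_key_top 0.53 [176.6 326.5] [ 0.4494 -0.0239  0.053 ]
wake_key_top 0.25 [194.3 309.8] [ 0.5063 -0.0265  0.053 ]
photo_key_top 0.53 [195.5 312.5] [ 0.506  -0.0203  0.053 ]
document_key_top 0.49 [205.5 298.8] [ 0.5411 -0.0287  0.053 ]
stop_key_top 0.62 [189.2 360.2] [0.4414 0.05   0.053 ]
stop_key_top 0.56 [221.4 278.8] [ 0.593  -0.0387  0.053 ]
start_key_top 0.51 [238.  264.3] [ 0.638  -0.0388  0.053 ]
start_key_top 0.41 [205.9 297. ] [ 0.5438 -0.0311  0.0
[... 542 characters left out ...]
9, 0.98], [0.0, 0.0, 0.0, 1.0]]
wake_key_top 0.52 [304.  350.8] [ 0.4565 -0.0107  0.053 ]
photo_key_top 0.53 [283.5 359.3] [ 0.4924 -0.0252  0.053 ]
document_key_top 0.61 [229.6 365.3] [ 0.5883 -0.0348  0.053 ]
document_key_top 0.5 [254.3 364.2] [ 0.5441 -0.0333  0.053 ]
stop_key_top 0.41 [228.2 369.5] [ 0.591  -0.0423  0.053 ]
start_key_top 0.7 [206.6 373.1] [ 0.6302 -0.0485  0.053 ]
lid_hinge 0.82 [221.6 217.3] [0.5987 0.2303 0.045 ]
scanner 0.61 [251.8 363.3] [ 0.5553 -0.0361  0.    ]
scanner 0.56 [240.9 295.8] [0.5732 0.0903 0.    ]
mug 0.93 [341.1 434.7] [ 0.3933 -0.1685  0.    ]
set_square 0.76 [204.8 178.5] [0.6378 0.3148 0.    ]
set_square 0.17 [251.1 363.1] [ 0.5566 -0.0357  0.    ]
```

View pics/scene0.png

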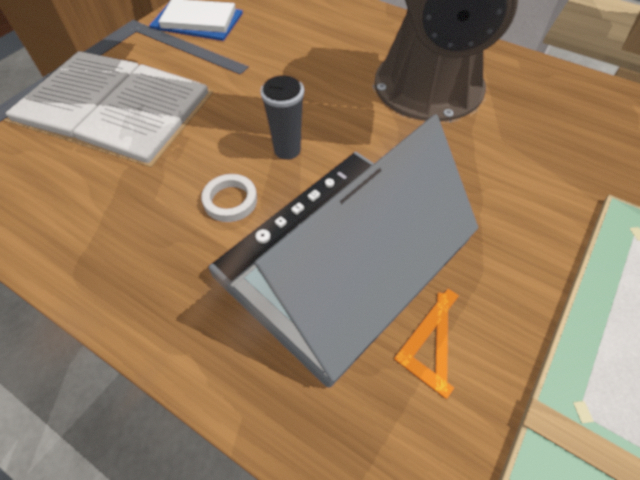

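View pics/top0.png

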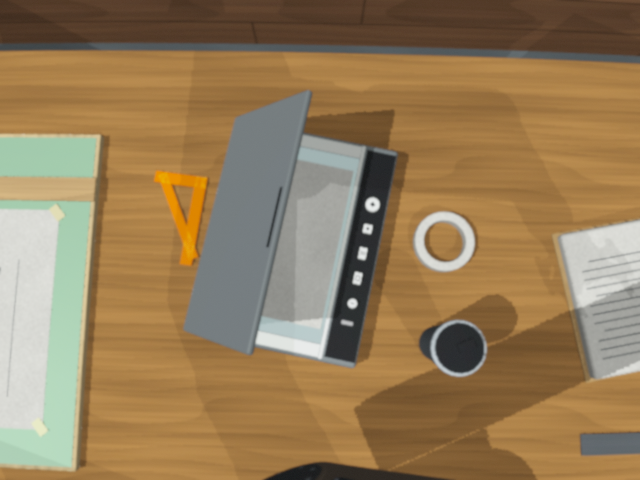

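The two pictures agree. The key strip faces −y, with the keys in top at start (204,372), stop (229,367), document (254,362), photo (278,357) and wake (303,352). The lid is open, its front edge running from about (92,310) to (352,250). The mug and tape lie in front of the strip and the set square behind the hinge. Next I'll measure the key blobs precisely and fit the scanner pose.

```bash
cat > m.py <<'E'
from h import *
from scipy.optimize import least_squares
seeds={"top":dict(start=(204,372),stop=(229,367),doc=(254,362),photo=(278,357),wake=(303,352)),
"scene":dict(start=(236,263),stop=(222,281),doc=(208,297),photo=(195,314),wake=(183,330))}
P={};obs=[]
for c in seeds:
    p=P[c]=imaging.capture(c); g=p["img"].min(2).astype(float)
    for k,(r,cc) in seeds[c].items():
        w=g[r-9:r+10,cc-9:cc+10]; m=(w>110).astype(np.uint8)
        n,L,st,ce=cv2.connectedComponentsWithStats(m); i=1+np.argmin([np.hypot(*(ce[j]-9)) for j in range(1,n)])
        # fill holes(the symbol) via hull
        pts=np.argwhere(L==i)[:,::-1].astype(np.int32); h=cv2.convexHull(pts); M=np.zeros_like(m); cv2.fillConvexPoly(M,h,1)
        q=np.argwhere(M).mean(0)+[r-9,cc-9]
        X=atz(p,*q,.053); print(c,k,q.round(1),M.sum(),X.round(4)); obs.append((c,k,q))
off=dict(wake=2,photo=1,doc=0,stop=-1,start=-2)
def key(v,k): a=v[2]; return np.array([v[0]-np.sin(a)*.045*off[k],v[1]+np.cos(a)*.045*off[k],.053])
f=lambda v: np.concatenate([proj(P[c],key(v,k))-q for c,k,q in obs])
s=least_squares(f,[.545,-.03,1.37]); v=s.x; print("doc xy, yaw",v,"rms px",np.sqrt(np.mean(s.fun**2)))
for k in off: print(k,key(v,k).round(4))
# hinge, lid
for c in P:
  for n in ("lid_hinge","lid_front"):
    for m in imaging.mark_of(P[c],n)[:1]: print(c,n,m["pixel"],m["score"])
# lid corners: estimate hinge dist D from doc along x, and theta
corn={"top":[((91,310),-1),((352,250),1)],"scene":[((117,435),1)]}
def cor(D,th,sg,L=.233,h=.016):
    a=v[2]; ex=np.array([np.cos(a),np.sin(a),0]);ey=np.array([-np.sin(a),np.cos(a),0]);H=np.array([v[0],v[1],.045])+ex*D
    return H-ex*(L*np.cos(th)+h*np.sin(th)*1)+np.array([0,0,L*np.sin(th)+h*np.cos(th)])+ex*(2*h*np.sin(th))+ey*.198*sg
g=lambda u: np.concatenate([proj(P[c],cor(u[0],u[1],sg))-np.array(q) for c in corn for q,sg in corn[c]])
s=least_squares(g,[.265,.8]); print("D,theta",s.x,s.fun.round(1))
np.save("v.npy",np.r_[v,s.x])
E
python3 m.py
```

```text
top start [204.3 372.1] 202 [ 0.6344 -0.0467  0.053 ]
top stop [228.5 367. ] 115 [ 0.5904 -0.0379  0.053 ]
top doc [252.9 362.2] 133 [ 0.5466 -0.0296  0.053 ]
top photo [277.9 357.1] 134 [ 0.5022 -0.0212  0.053 ]
top wake [303. 352.] 97 [ 0.4582 -0.0128  0.053 ]
scene start [235.4 262.6] 185 [ 0.6351 -0.0448  0.053 ]
scene stop [221.2 280.3] 103 [ 0.5911 -0.0367  0.053 ]
scene doc [207.8 297.4] 110 [ 0.5472 -0.0279  0.053 ]
scene photo [194.9 313.8] 104 [ 0.5032 -0.0191  0.053 ]
scene wake [182.  329.5] 78 [ 0.4583 -0.0111  0.053 ]
doc xy, yaw [ 0.54650369 -0.02895438  1.38167703] rms px 0.3402234310096568
wake [ 0.4581 -0.012   0.053 ]
photo [ 0.5023 -0.0205  0.053 ]
doc [ 0.5465 -0.029   0.053 ]
stop [ 0.5907 -0.0374  0.053 ]
start [ 0.6349 -0.0459  0.053 ]
top lid_hinge [224.6, 216.5] 0.85
top lid_front [215.8, 272.2] 0.67
scene lid_hinge [297.9, 405.4] 0.92
scene lid_front [186.5, 358.8] 0.68
D,theta [0.27778352 0.84112498] [ 0.6 -0.6  3.1 -0.5 -0.  -0.4]
```

```bash
cat > t.py <<'E'
from h import *
from scipy.spatial.transform import Rotation as R
import sys
def shift(W):
    s=observe(); M=R.from_quat(s["orientation"]).as_matrix(); return M.T@(np.array(W)-s["eef_pos"])
def state():
    s=observe(); M=R.from_quat(s["orientation"]).as_matrix()
    print("t",round(s["t"],2),"pos",s["eef_pos"].round(4),"F",s["wrist_force"].round(2),"xang",np.arctan2(M[1,0],M[0,0]).round(4),"open",round(s["opening"],4))
E
python3 - <<'E'
from t import *
state(); print(shift([.5735,.113,.35]),shift([.291,-.581,.36]))
E
```

```text
t 1.5 pos [ 0.2914 -0.581   0.1994] F [ 0.17 -0.03 -0.87] xang 0.4647 open 0.0852
[ 0.56327972 -0.49396467 -0.15058484] [-0.00030226 -0.00018591 -0.1605916 ]
```

Request:
arm_command --steps '[0,0,-0.06,0,0,0,-0.12,0,0.03,-0.025,-0.15,0.1,0.07,-0.06,-0.15,0.2,0.12,-0.105,-0.15,0.3,0.165,-0.145,-0.15,0.4,0.21,-0.185,-0.15,0.5,0.255,-0.225,-0.15,0.6,0.3,-0.265,-0.15,0.654,0.345,-0.305,-0.15,0.654,0.39,-0.345,-0.15,0.654,0.43,-0.38,-0.15,0.654]' --claw 0

```text
t: 3.0
eef_pos: [0.5059, -0.0465, 0.3497]
orientation: [0.996, -0.094, 0.0, -0.0]
wrist_force: [0.0, -0.3, -0.5]
opening: 0.0004
```

```bash
python3 - <<'E'
from t import *
state(); print(shift([.5735,.113,.35]),shift([.5735,.113,.26]))
E
```

```text
t 3.0 pos [ 0.5059 -0.0465  0.3497] F [ 0.01 -0.25 -0.52] xang -0.1887 open 0.0004
[ 0.03650605 -0.16930141 -0.00030994] [ 0.0364521  -0.16929485  0.08969004]
```

Request:
arm_command --steps '[0.01,-0.05,0,0,0.02,-0.1,0,0,0.036,-0.15,0.02,0,0.0365,-0.169,0.06,0,0.0365,-0.169,0.09,0,0.0365,-0.169,0.09,0]'

```text
t: 3.75
eef_pos: [0.5716, 0.1106, 0.2575]
orientation: [0.996, -0.094, -0.002, 0.0]
wrist_force: [0.5, 0.2, 0.4]
opening: 0.0001
```

```bash
python3 - <<'E'
from t import *
state()
for c in ("scene","top"): save(imaging.capture(c),c+"1")
E
```

```text
t 3.75 pos [0.5716 0.1106 0.2575] F [0.54 0.16 0.36] xang -0.1886 open 0.0001
```

View pics/scene1.png

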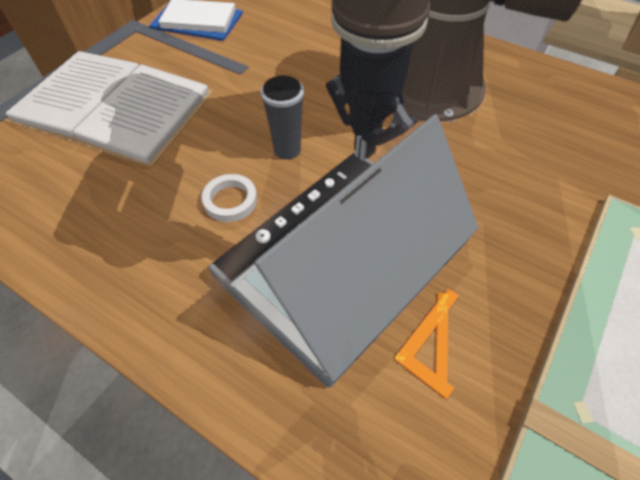

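```bash
python3 - <<'E'
from t import *
state()
for c in ("scene","top"):
    p=imaging.capture(c); s=observe(); print(c,proj(p,s["eef_pos"]), proj(p,[.5735,.113,.21]))
    save(p,c+"2")
a=cv2.imread("pics/scene2.png")[60:260,260:500]; b=cv2.imread("pics/top2.png")[140:340,160:400]
cv2.imwrite("pics/z2.png",np.hstack([cv2.resize(a,(400,333)),cv2.resize(b,(400,333))]))
E
```

```text
t 3.85 pos [0.5735 0.1104 0.2604] F [ 0.27 -0.12  0.11] xang -0.1894 open 0.0003
scene [170.5391098  360.61409144] [194.50636517 359.81236677]
top [212.48522523 273.54745764] [219.61592264 274.59320588]
```

View pics/z2.png

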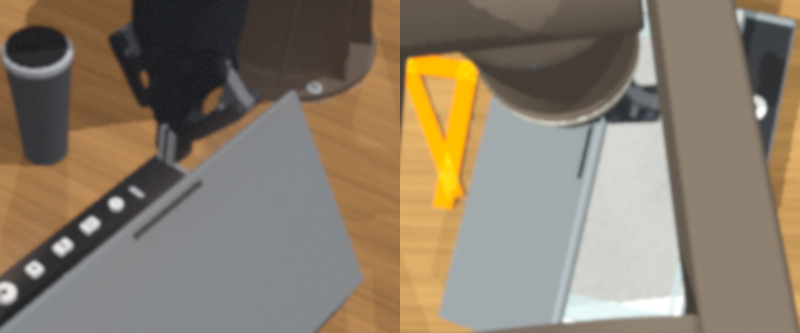

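```bash
python3 - <<'E'
import cv2
a=cv2.imread("pics/scene2.png")[130:210,320:420]; cv2.imwrite("pics/z3.png",cv2.resize(a,(750,600),interpolation=cv2.INTER_CUBIC))
E
```

```text
(no output)
```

View pics/z3.png

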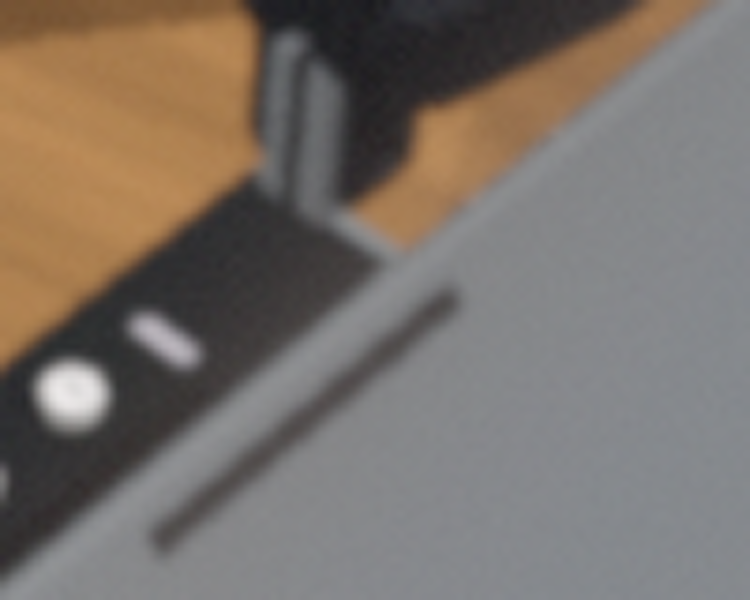

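```bash
python3 - <<'E'
import cv2,numpy as np
a=cv2.imread("pics/scene2.png").astype(int); b=cv2.imread("pics/scene0.png").astype(int)
d=np.abs(a-b).max(2)
for r in range(145,182,2): print(r,d[r,346:384:2])
E
```

```text
145 [  8  10   8  16  82  65  84  84  65  84 122 140 141 138 113  41  16  10
   6]
147 [  1   1   2  17  82  73  94  87  70  88 126 142 144 136 103  22   1   2
  10]
149 [  0   2   1   5  43  69  94  80  65  86 122 130 134 133  88  15   1   3
  11]
151 [  0   1   3   1  18  56  92  72  65  86 120 126 120 111  57   7   1   5
  13]
153 [  4   2   1   3  11  37  80  66  66  89 122 120 101  56  13   4   2   8
  14]
155 [  2   1   2   3  11   1  58  49  59  90 118  92  41  11   0   2   2  11
  12]
157 [ 1  3  0  4  4  4 11 10 36 60 65 30  4  3  2  3  3  8  9]
159 [ 3  2  3  4  3  4  7 12  3 14  9  4  1  3  2  2  6  9 11]
161 [ 6  1  2  3  2  2  2  4  1  3  2  2  2  1  1  9 12  8  3]
163 [2 4 2 2 2 3 4 1 2 4 5 1 4 1 8 8 8 4 3]
165 [ 2  1  2  3  2  3  1  2  3  3  4  7  4  8 10  6  4  2  2]
167 [ 2  3  4  5  3  3  4  3  7  6  6  6  9 11  6  4  2  2  2]
169 [ 1  2  2  2  4  1  4  3  7  5  7 12 10  4  4  2  5  4  2]
171 [ 5  4  3  2  3  5  1  2  3 11 11  9  5  1  2  3  3  3  3]
173 [ 3  1  2  2  2  2  2  4 14 10  8  3  3  1  4  5  3  1  3]
175 [ 2  3  5  1  3  3  5 11  9  6  4  2  2  4  3  2  3  2  2]
177 [ 1  4  1  3  2 11 10 10  6  2  1  2  3  2  1  3  2  1  1]
179 [ 2  4  3  7  8 12 10  6  2  2  2  3  2  2  2  2  2  2  3]
181 [ 2  4  2  9 12  9  4  3  5  3  2  2  1  2  3  1  1  2  2]
```

```bash
python3 - <<'E'
from t import *
state()
P={c:imaging.capture(c) for c in ("scene","top")}
def tri(a,b):
    (o1,d1),(o2,d2)=ray(P["scene"],*a),ray(P["top"],*b); d1/=np.linalg.norm(d1);d2/=np.linalg.norm(d2)
    t=np.linalg.lstsq(np.c_[d1,-d2],o2-o1,rcond=None)[0]; A=o1+d1*t[0];B=o2+d2*t[1]; return ((A+B)/2).round(4),np.linalg.norm(A-B).round(4)
print("lid_front",tri((186.3,359.8),(215.8,272.2)),"hinge",tri((295.5,406.5),(223.,217)))
print("mugtop",tri((91.5,283.5),(348,459)))
o,d=ray(P["scene"],157.5,362)
for z in (.24,.25,.26,.27,.28,.29,.30): print(z,(o+d*(z-o[2])/d[2]).round(4))
E
```

```text
t 3.95 pos [0.5739 0.1103 0.2611] F [-0.75 -0.28 -0.02] xang -0.1897 open -0.0
lid_front (array([0.5756, 0.1138, 0.231 ]), np.float64(0.0023)) hinge (array([0.5965, 0.2316, 0.0426]), np.float64(0.0007))
mugtop (array([ 0.388 , -0.1686,  0.1593]), np.float64(0.0054))
0.24 [0.532  0.0903 0.24  ]
0.25 [0.5409 0.0946 0.25  ]
0.26 [0.5499 0.0989 0.26  ]
0.27 [0.5589 0.1032 0.27  ]
0.28 [0.5678 0.1075 0.28  ]
0.29 [0.5768 0.1118 0.29  ]
0.3 [0.5858 0.1161 0.3   ]
```

Request:
arm_command --steps '[0,-0.006,0,0,0,-0.012,0,0,0,-0.012,0.006,0,0,-0.012,0.012,0,0,-0.012,0.012,0]'

```text
t: 4.68
eef_pos: [0.5748, 0.1222, 0.2466]
orientation: [0.996, -0.094, -0.001, 0.0]
wrist_force: [-0.2, -1.1, -0.3]
opening: -0.0003
```

```bash
cat > look.py <<'E'
from t import *
import sys
n=sys.argv[1]; state(); p=imaging.capture("scene"); save(p,"s"+n); print(proj(p,observe()["eef_pos"]))
for l in ("lid_front",):
    for m in imaging.mark_of(p,l)[:1]: print(l,m)
a=p["img"][110:230,300:460,::-1]; cv2.imwrite(f"pics/z{n}.png",cv2.resize(a,(800,600),interpolation=cv2.INTER_CUBIC))
E
python3 look.py a
```

```text
t 4.67 pos [0.5748 0.1222 0.2466] F [-0.2  -1.06 -0.27] xang -0.1892 open -0.0003
[181.17209171 366.67269922]
lid_front {'pixel': [186.6, 361.2], 'score': 0.62}
```

View pics/za.png

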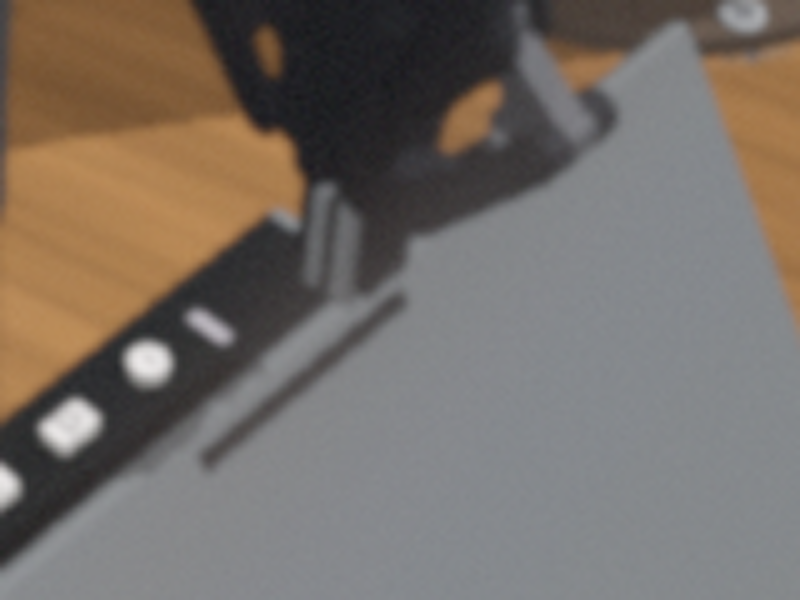

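The tip shows at about (169,369), just above the lid near its front edge and not touching. I'll lower it gently.

Request:
arm_command --steps '[0,0,0.005,0,0,0,0.01,0,0,0,0.015,0,0,0,0.015,0]'

```text
t: 5.28
eef_pos: [0.575, 0.1222, 0.2319]
orientation: [0.996, -0.094, -0.0, 0.0]
wrist_force: [0.0, 0.1, -0.6]
opening: -0.0001
```

```bash
python3 look.py b
```

```text
t 5.28 pos [0.575  0.1222 0.2319] F [ 0.02  0.11 -0.6 ] xang -0.1893 open -0.0001
[188.08139246 365.8404663 ]
lid_front {'pixel': [186.2, 359.3], 'score': 0.9}
```

View pics/zb.png

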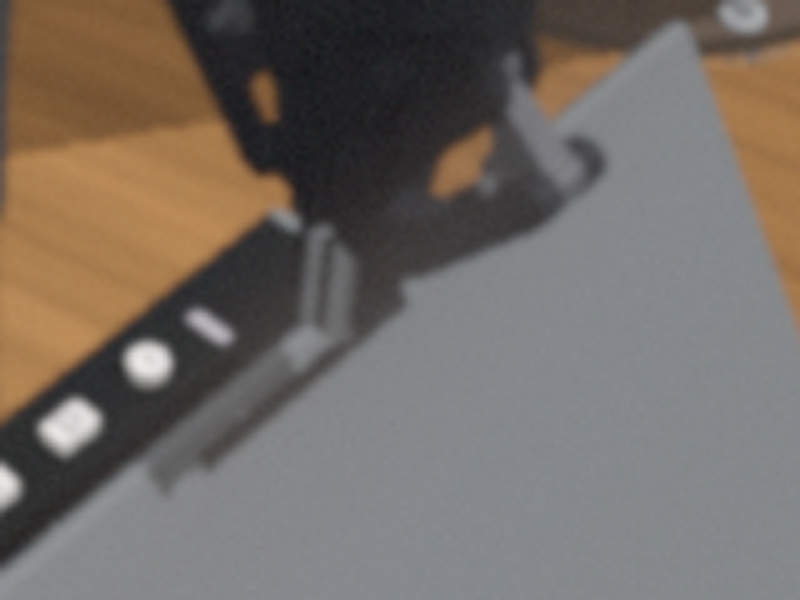

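Request:
arm_command --steps '[0,0,0.005,0,0,0,0.01,0,0,0,0.015,0,0,0,0.02,0,0,0,0.02,0]'

```text
t: 6.0
eef_pos: [0.575, 0.1223, 0.2119]
orientation: [0.996, -0.094, -0.0, 0.0]
wrist_force: [-0.5, -0.5, 1.0]
opening: -0.0
```

```bash
python3 look.py c
```

```text
t 6.0 pos [0.575  0.1223 0.2119] F [-0.47 -0.55  0.97] xang -0.1892 open -0.0
[196.91014324 364.74040033]
lid_front {'pixel': [189.0, 360.6], 'score': 0.81}
```

View pics/zc.png

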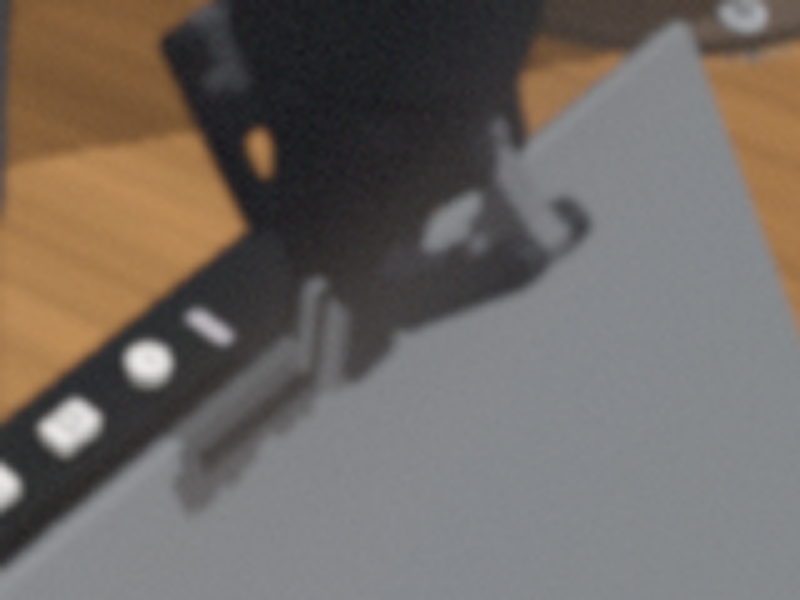

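Request:
arm_command --steps '[0,0,0.005,0,0,0,0.01,0,0,0,0.015,0,0,0,0.02,0,0,0,0.02,0]'

```text
t: 6.72
eef_pos: [0.5753, 0.1224, 0.192]
orientation: [0.996, -0.094, -0.0, -0.0]
wrist_force: [0.3, 0.7, -0.3]
opening: 0.0002
```

```bash
python3 look.py d
```

```text
t 6.72 pos [0.5753 0.1224 0.192 ] F [ 0.29  0.75 -0.25] xang -0.1892 open 0.0002
[205.30247829 363.6803863 ]
lid_front {'pixel': [184.1, 360.1], 'score': 0.75}
```

View pics/zd.png

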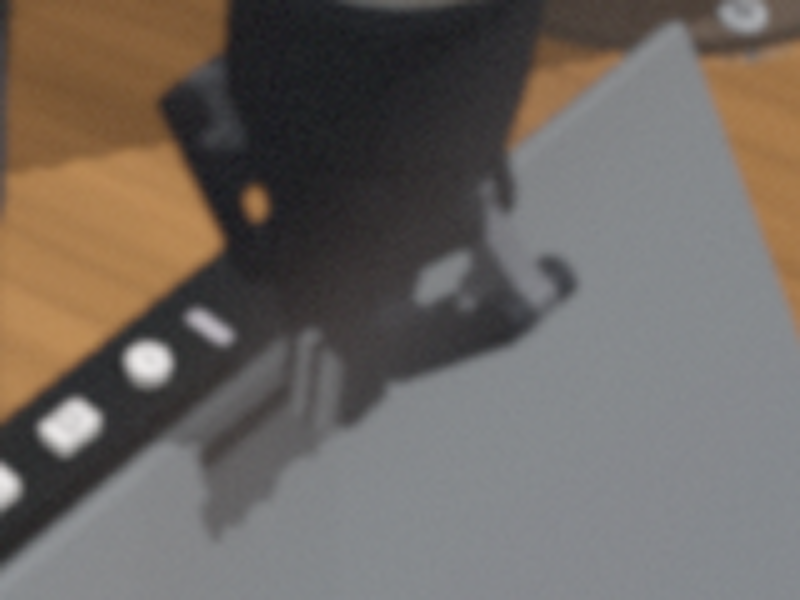

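Request:
arm_command --steps '[0,0,0.005,0,0,0,0.01,0,0,0,0.015,0,0,0,0.015,0]'

```text
t: 7.32
eef_pos: [0.5752, 0.1223, 0.1769]
orientation: [0.996, -0.094, -0.0, 0.0]
wrist_force: [0.8, -0.0, 0.9]
opening: 0.0002
```

```bash
python3 look.py e
```

```text
t 7.33 pos [0.5752 0.1223 0.1769] F [ 0.76 -0.02  0.87] xang -0.1892 open 0.0002
[211.35735468 362.9687047 ]
lid_front {'pixel': [185.0, 354.3], 'score': 0.81}
```

View pics/ze.png

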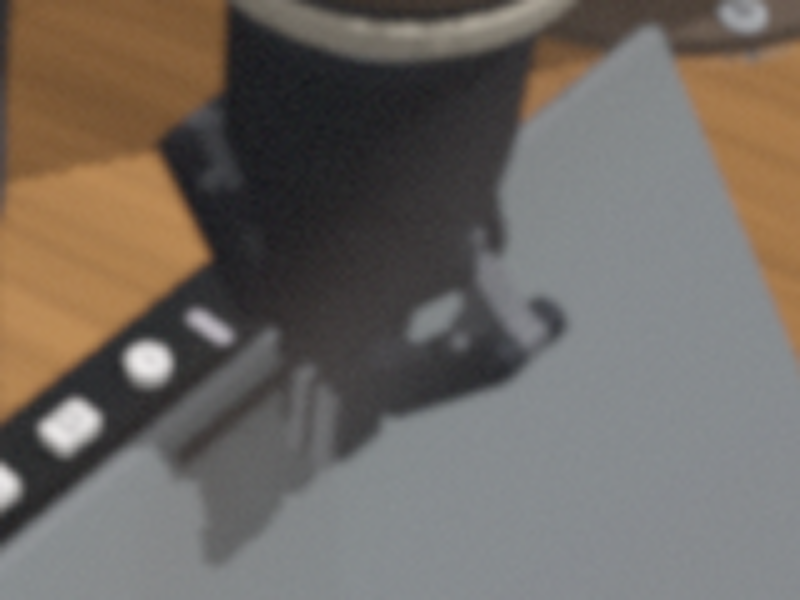

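The lid corner has moved from (690,25) to (650,28) in the zoom, so the finger is in contact and moving the lid. I'll follow the arc now.

Request:
arm_command --steps '[0,0.005,0.006,0,0,0.01,0.012,0,0,0.016,0.019,0,0,0.021,0.027,0,0,0.026,0.035,0,0,0.031,0.043,0,0,0.035,0.052,0,0,0.039,0.061,0,0,0.039,0.061,0]'

```text
t: 8.55
eef_pos: [0.5675, 0.0837, 0.1156]
orientation: [0.996, -0.095, -0.001, 0.0]
wrist_force: [0.1, 0.3, -0.5]
opening: -0.0
```

```bash
python3 look.py f
```

```text
t 8.55 pos [0.5675 0.0837 0.1156] F [ 0.1   0.28 -0.48] xang -0.1895 open -0.0
[220.77237162 342.83882444]
```

View pics/sf.png

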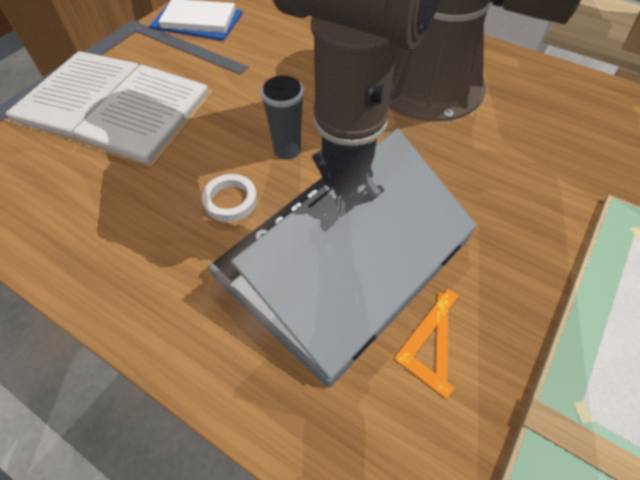

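Request:
arm_command --steps '[0,0.003,0.009,0,0,0.006,0.018,0,0,0.008,0.026,0,0,0.008,0.034,0,0,0.008,0.038,0,0,0.008,0.038,0]'

```text
t: 9.4
eef_pos: [0.5663, 0.0762, 0.078]
orientation: [0.996, -0.094, -0.0, 0.0]
wrist_force: [0.1, -0.2, 0.9]
opening: 0.0002
```

```bash
python3 look.py g
```

```text
t 9.4 pos [0.5663 0.0762 0.078 ] F [ 0.13 -0.18  0.86] xang -0.1892 open 0.0002
[231.04959284 338.71771662]
lid_front {'pixel': [200.8, 317.0], 'score': 0.6}
```

View pics/sg.png

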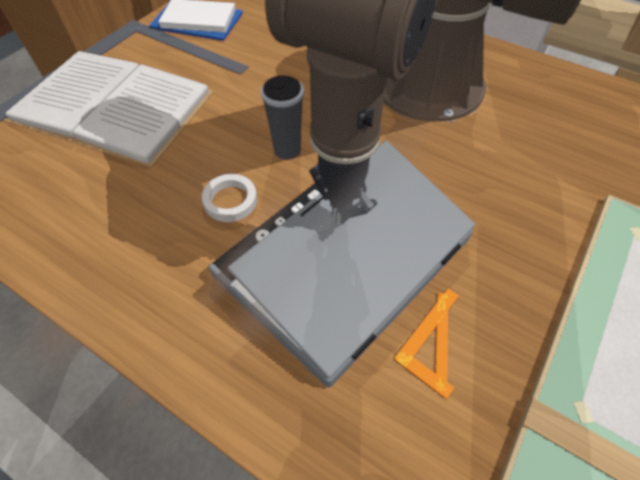

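Request:
arm_command --steps '[0,0.002,0.005,0,0,0.002,0.01,0,0,0.003,0.014,0,0,0.003,0.014,0]'

```text
t: 10.0
eef_pos: [0.5658, 0.0731, 0.064]
orientation: [0.996, -0.095, -0.0, 0.0]
wrist_force: [0.4, -0.5, 0.7]
opening: -0.0004
```

Request:
arm_command --steps '[0,0,0.002,0,0,0,0.004,0,0,0,0.004,0]'

```text
t: 10.38
eef_pos: [0.5659, 0.0732, 0.0603]
orientation: [0.996, -0.094, -0.0, 0.0]
wrist_force: [-0.2, -0.4, 1.6]
opening: 0.0002
```

```bash
python3 look.py i
```

```text
t 10.38 pos [0.5659 0.0732 0.0603] F [-0.21 -0.41  1.63] xang -0.1892 open 0.0002
[235.80721534 337.1150577 ]
lid_front {'pixel': [207.9, 315.0], 'score': 0.77}
```

View pics/si.png

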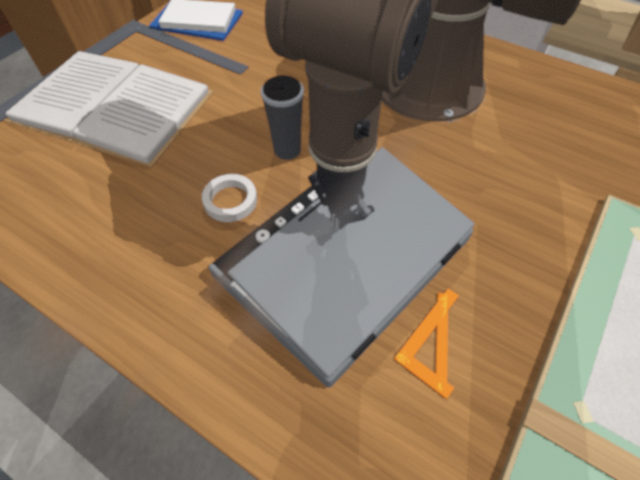

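```bash
python3 - <<'E'
from t import *
p=imaging.capture("scene"); ex=np.array([.188,.982,0]);ey=np.array([-.982,.188,0])
H=np.array([.5965,.2316,.045])
for th in (0,.05,.1,.15,.2,.25,.3):
    f=lambda s,y: proj(p,H-ex*(s*np.cos(th)-.016*np.sin(th))+[0,0,s*np.sin(th)+.016*np.cos(th)]+ey*y).round(1)
    print(th,f(.223,0),"corners",f(.233,.198),f(.233,-.198))
cv2.imwrite("pics/zi.png",cv2.resize(p["img"][140:300,200:420,::-1],(800,582),interpolation=cv2.INTER_CUBIC))
E
```

```text
0 [217.  312.8] corners [158.7 376.6] [281.  227.1]
0.05 [213.7 313.1] corners [154.9 377.5] [278.1 226.2]
0.1 [210.5 313.6] corners [151.2 378.8] [275.2 225.7]
0.15 [207.4 314.4] corners [147.5 380.3] [272.6 225.3]
0.2 [204.4 315.4] corners [144. 382.] [270.1 225.1]
0.25 [201.6 316.7] corners [140.6 384. ] [267.8 225.2]
0.3 [199.  318.2] corners [137.3 386.3] [265.7 225.6]
```

View pics/zi.png

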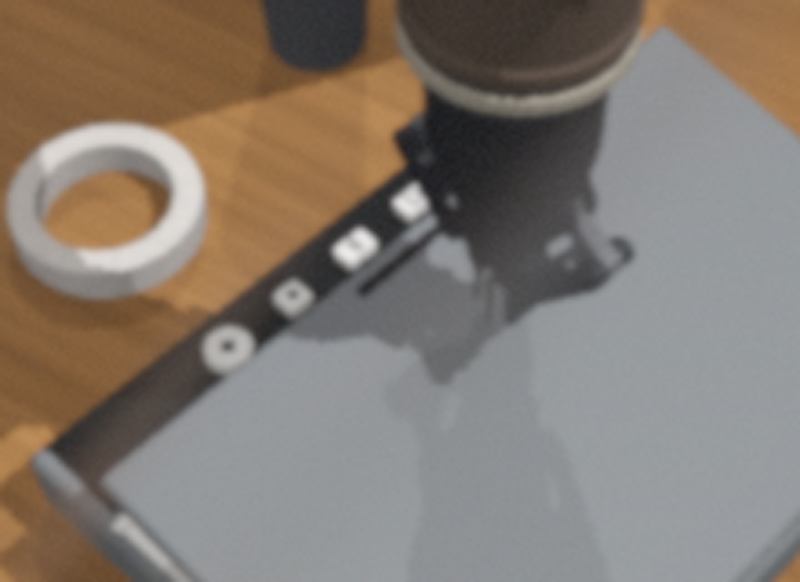

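Request:
arm_command --steps '[0,0.01,-0.002,0,0,0.02,-0.002,0,0,0.03,-0.002,0,0,0.03,0.003,0,0,0.03,0.008,0,0,0.03,0.008,0]'

```text
t: 11.28
eef_pos: [0.56, 0.0439, 0.0518]
orientation: [0.996, -0.094, -0.0, 0.0]
wrist_force: [0.5, -0.1, 0.8]
opening: -0.0001
```

```bash
cat > ang.py <<'E'
from t import *
p=imaging.capture("scene"); state()
m=imaging.mark_of(p,"lid_front")[:1]; print(m)
cv2.imwrite("pics/zz.png",cv2.resize(p["img"][140:300,200:420,::-1],(800,582),interpolation=cv2.INTER_CUBIC))
E
python3 ang.py
```

```text
t 11.32 pos [0.56  0.044 0.052] F [ 0.39  0.2  -0.15] xang -0.189 open 0.0002
[{'pixel': [212.4, 314.1], 'score': 0.83}]
```

View pics/zz.png

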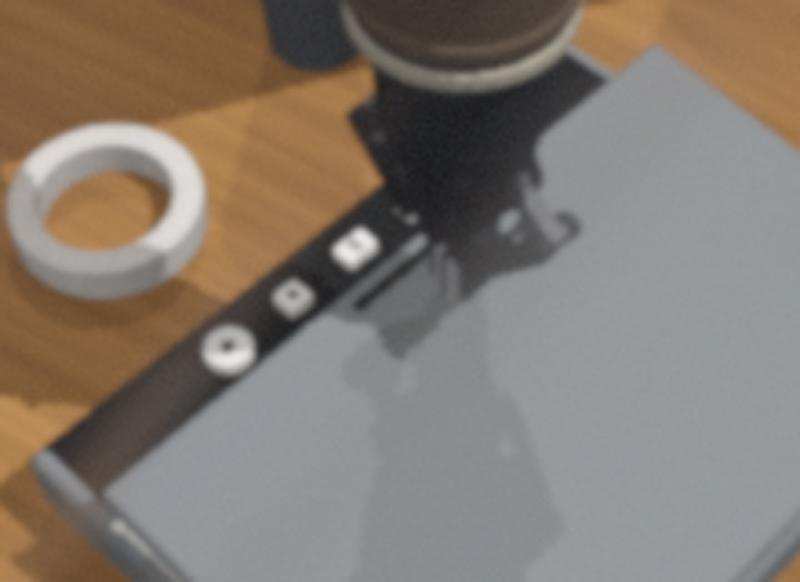

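Request:
arm_command --steps '[0,0,0.003,0,0,0,0.006,0,0,0,0.006,0]'

```text
t: 11.75
eef_pos: [0.5603, 0.0438, 0.0462]
orientation: [0.996, -0.094, -0.0, 0.0]
wrist_force: [0.3, -0.5, 1.4]
opening: -0.0001
```

Request:
arm_command --steps '[0,0,0.002,0,0,0,0.003,0,0,0,0.003,0]'

```text
t: 12.12
eef_pos: [0.5603, 0.0437, 0.0434]
orientation: [0.996, -0.094, -0.0, 0.0]
wrist_force: [-0.4, -1.0, 0.4]
opening: 0.0
```

```bash
python3 ang.py
```

```text
t 12.18 pos [0.5603 0.0437 0.0434] F [-0.48 -1.17  1.4 ] xang -0.1893 open -0.0001
[{'pixel': [215.9, 315.0], 'score': 0.65}]
```

View pics/zz.png

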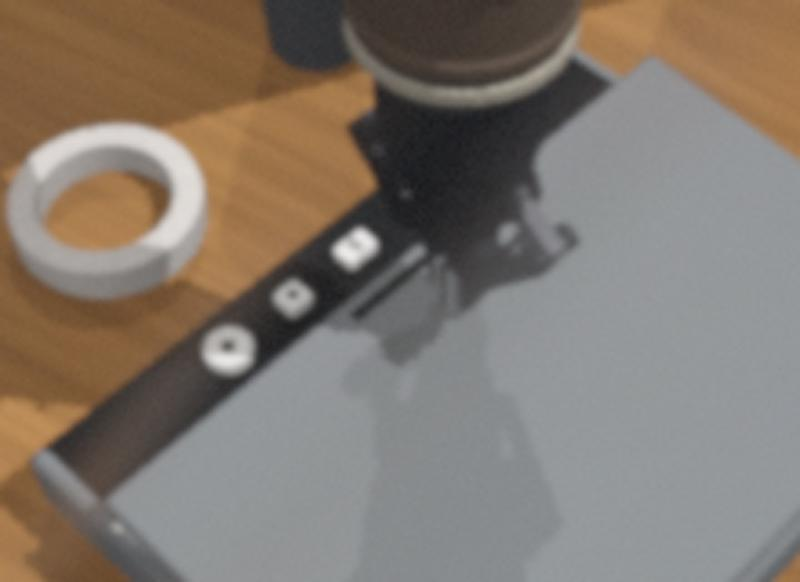

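Request:
arm_command --steps '[0,0,0.002,0,0,0,0.002,0]'

```text
t: 12.48
eef_pos: [0.5602, 0.0437, 0.0412]
orientation: [0.996, -0.094, -0.0, -0.0]
wrist_force: [-0.0, -1.2, 2.1]
opening: -0.0002
```

Request:
arm_command --steps '[0,0,0.002,0,0,0,0.002,0]'

```text
t: 12.72
eef_pos: [0.5602, 0.0437, 0.0392]
orientation: [0.996, -0.094, -0.0, 0.0]
wrist_force: [0.1, -1.9, 1.6]
opening: -0.0004
```

Request:
arm_command --steps '[0,0,0.002,0,0,0,0.002,0]'

```text
t: 12.98
eef_pos: [0.5603, 0.0437, 0.0373]
orientation: [0.996, -0.094, -0.0, -0.0]
wrist_force: [0.5, -1.9, 1.4]
opening: 0.0002
```

```bash
python3 ang.py
```

```text
t 13.03 pos [0.5602 0.0437 0.0373] F [ 0.46 -0.72  1.32] xang -0.1892 open -0.0001
[{'pixel': [214.1, 313.7], 'score': 0.8}]
```

View pics/zz.png

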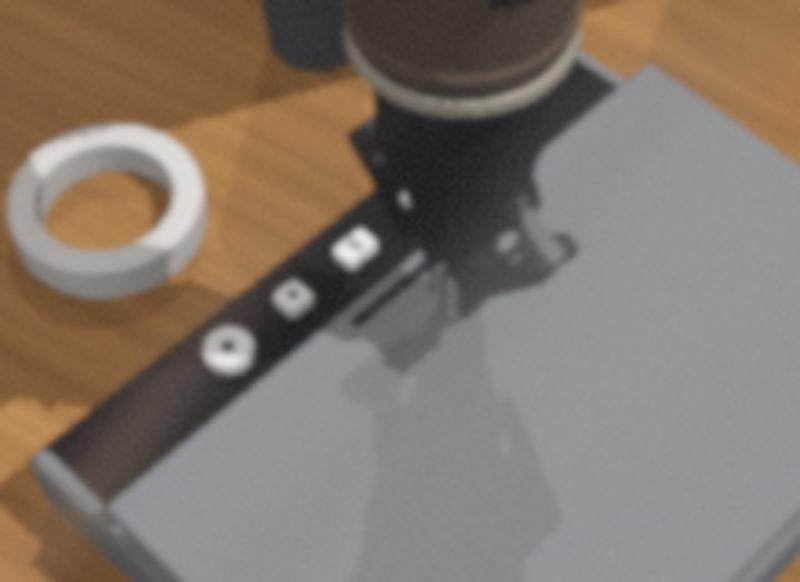

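Request:
arm_command --steps '[0,0,0.0015,0,0,0,0.0015,0]'

```text
t: 13.32
eef_pos: [0.5602, 0.0437, 0.0358]
orientation: [0.996, -0.094, -0.0, 0.0]
wrist_force: [1.3, -0.9, 1.9]
opening: 0.0001
```

Request:
arm_command --steps '[0,0,0.0015,0,0,0,0.0015,0]'

```text
t: 13.58
eef_pos: [0.5603, 0.0437, 0.0343]
orientation: [0.996, -0.094, 0.0, -0.0]
wrist_force: [0.2, -0.7, 1.5]
opening: -0.0
```

Request:
arm_command --steps '[0,0,0.0015,0,0,0,0.0015,0]'

```text
t: 13.82
eef_pos: [0.5602, 0.0437, 0.0328]
orientation: [0.996, -0.094, -0.0, -0.0]
wrist_force: [0.0, -1.3, 1.1]
opening: -0.0001
```

Request:
arm_command --steps '[0,0,0.0015,0,0,0,0.0015,0]'

```text
t: 14.08
eef_pos: [0.5602, 0.0437, 0.0313]
orientation: [0.996, -0.094, -0.0, -0.0]
wrist_force: [0.4, -2.7, 1.3]
opening: -0.0001
```

```bash
python3 ang.py
```

```text
t 14.12 pos [0.5602 0.0438 0.0313] F [-0.57 -1.62  2.11] xang -0.1892 open 0.0001
[{'pixel': [218.1, 312.8], 'score': 0.55}]
```

View pics/zz.png

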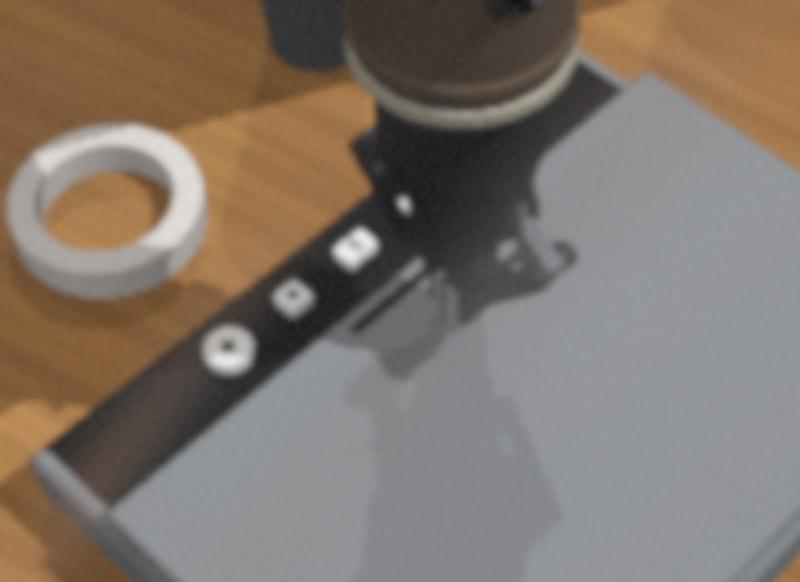

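Request:
arm_command --steps '[0,0,0.0015,0,0,0,0.0015,0]'

```text
t: 14.42
eef_pos: [0.5603, 0.0437, 0.0298]
orientation: [0.996, -0.094, -0.0, -0.0]
wrist_force: [0.3, -2.1, 2.3]
opening: -0.0001
```

Request:
arm_command --steps '[0,0,0.0015,0,0,0,0.0015,0]'

```text
t: 14.68
eef_pos: [0.5603, 0.0437, 0.0283]
orientation: [0.996, -0.094, -0.0, -0.0]
wrist_force: [-0.1, -1.1, 3.1]
opening: 0.0
```

Request:
arm_command --steps '[0,0,0.001,0,0,0,0.001,0]'

```text
t: 14.92
eef_pos: [0.5603, 0.0437, 0.0274]
orientation: [0.996, -0.094, 0.0, -0.0]
wrist_force: [-0.3, -1.8, 4.5]
opening: -0.0002
```

Request:
arm_command --steps '[0,0,0.001,0,0,0,0.001,0]'

```text
t: 15.18
eef_pos: [0.5604, 0.0437, 0.0265]
orientation: [0.996, -0.094, 0.0, -0.0]
wrist_force: [-1.1, -1.9, 7.1]
opening: -0.0
```

```bash
python3 ang.py
```

```text
t 15.22 pos [0.5603 0.0437 0.0265] F [-0.41 -1.45  6.97] xang -0.1892 open 0.0001
[{'pixel': [218.8, 312.6], 'score': 0.82}]
```

View pics/zz.png

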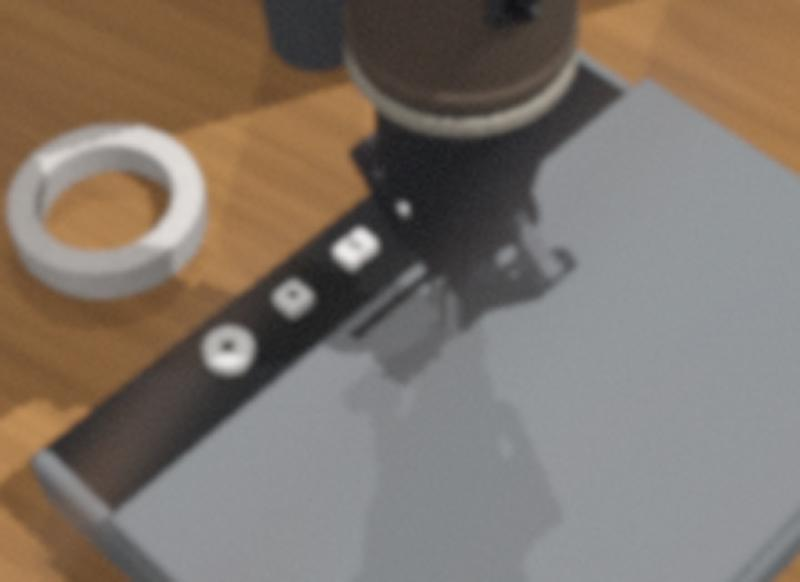

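Request:
arm_command --steps '[0,0,0.001,0,0,0,0.001,0]'

```text
t: 15.52
eef_pos: [0.5604, 0.0437, 0.0257]
orientation: [0.996, -0.094, 0.0, -0.0]
wrist_force: [-1.6, -2.1, 8.6]
opening: -0.0
```

Request:
arm_command --steps '[0,0,0.0007,0,0,0,0.0007,0]'

```text
t: 15.78
eef_pos: [0.5604, 0.0437, 0.025]
orientation: [0.996, -0.094, 0.0, 0.0]
wrist_force: [-2.3, -1.6, 10.9]
opening: -0.0
```

```bash
python3 ang.py; python3 - <<'E'
from t import *
p=imaging.capture("scene"); s=observe(); print(proj(p,s["eef_pos"]),proj(p,s["eef_pos"]+[0,0,.038]))
cv2.imwrite("pics/zy.png",cv2.resize(p["img"][180:250,280:370,::-1],(771,600),interpolation=cv2.INTER_CUBIC))
E
```

```text
t 15.82 pos [0.5604 0.0437 0.0251] F [-1.7  -1.88 10.94] xang -0.1892 open 0.0001
[{'pixel': [218.7, 310.2], 'score': 0.86}]
[237.43807598 324.95473544] [225.7473824  325.07664548]
```

View pics/zy.png

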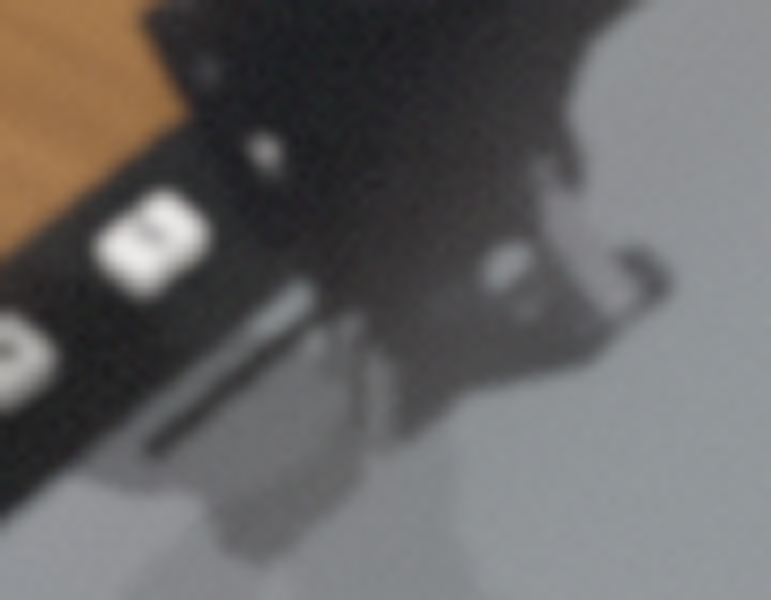

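```bash
python3 - <<'E'
from t import *
p=imaging.capture("scene"); s=observe(); e=s["eef_pos"]; print(e)
for q in [(230.5,322),(232.5,324.3),(231,327.5)]: print(atz(p,*q,.061), atz(p,*q,.061)-e)
p=imaging.capture("top"); save(p,"topx"); print(proj(p,e))
E
```

```text
[0.56044322 0.04367387 0.02507559]
[0.57126407 0.04396028 0.061     ] [0.01082084 0.0002864  0.03592441]
[0.57274488 0.04991364 0.061     ] [0.01230166 0.00623977 0.03592441]
[0.5667463  0.05302008 0.061     ] [0.00630308 0.00934621 0.03592441]
[246.36216512 320.66624182]
```

View pics/topx.png

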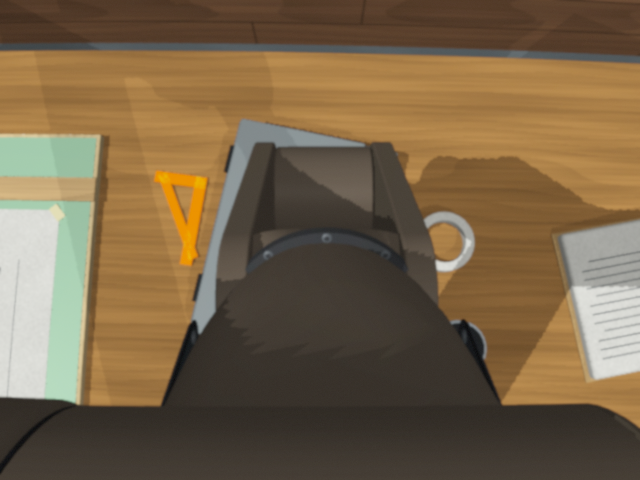

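Request:
arm_command --steps '[0,0,0.0006,0,0,0,0.0006,0,0,0,0.0006,0]'

```text
t: 16.4
eef_pos: [0.5605, 0.0437, 0.0245]
orientation: [0.996, -0.094, 0.0, -0.0]
wrist_force: [-1.7, -2.0, 11.2]
opening: -0.0
```

Request:
arm_command --steps '[0,0,-0.002,0,0,0,-0.01,0,0,0,-0.04,0,0,0,-0.09,0,0,0,-0.09,0]'

```text
t: 17.02
eef_pos: [0.5625, 0.0439, 0.1177]
orientation: [0.996, -0.094, 0.003, -0.0]
wrist_force: [0.0, -0.4, -0.8]
opening: -0.0001
```

```bash
python3 ang.py;  python3 - <<'E'
from t import *
p=imaging.capture("scene"); save(p,"sh"); ex=np.array([.188,.982,0]);ey=np.array([-.982,.188,0])
H=np.array([.5965,.2316,.045])
for th in (-.02,0,.03,.06):
    f=lambda s,y: proj(p,H-ex*(s*np.cos(th)-.016*np.sin(th))+[0,0,s*np.sin(th)+.016*np.cos(th)]+ey*y).round(1)
    print(th,f(.223,0),"corners",f(.233,.198),f(.233,-.198),f(0.,-.198),f(0,.198))
for k,X in dict(wake=[.4581,-.012,.053],doc=[.5465,-.029,.053],start=[.6349,-.0459,.053]).items(): print(k,shift(X))
cv2.imwrite("pics/zh.png",cv2.resize(p["img"][200:400,190:460,::-1],(800,593),interpolation=cv2.INTER_CUBIC))
E
```

```text
t 17.07 pos [0.5613 0.0439 0.1158] F [-0.62  0.85 -0.33] xang -0.1892 open 0.0002
[{'pixel': [218.4, 312.3], 'score': 0.59}]
-0.02 [218.3 312.7] corners [160.2 376.2] [282.3 227.4] [375.8 326.7] [221.5 473.5]
0 [217.  312.8] corners [158.7 376.6] [281.  227.1] [375.9 326.8] [221.6 473.6]
0.03 [215.  312.9] corners [156.4 377.1] [279.2 226.5] [376.2 327.1] [221.8 473.8]
0.06 [213.  313.2] corners [154.1 377.8] [277.5 226.1] [376.4 327.3] [221.9 474.1]
wake [-0.0893578   0.07392102  0.06081685]
doc [0.00066193 0.07399798 0.06076415]
start [0.09066286 0.07397671 0.06071145]
```

View pics/zz.png

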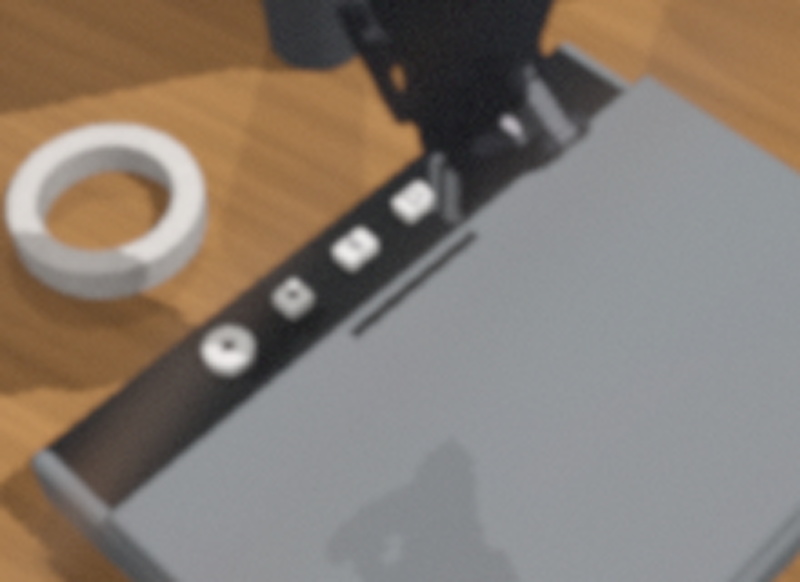

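View pics/zh.png

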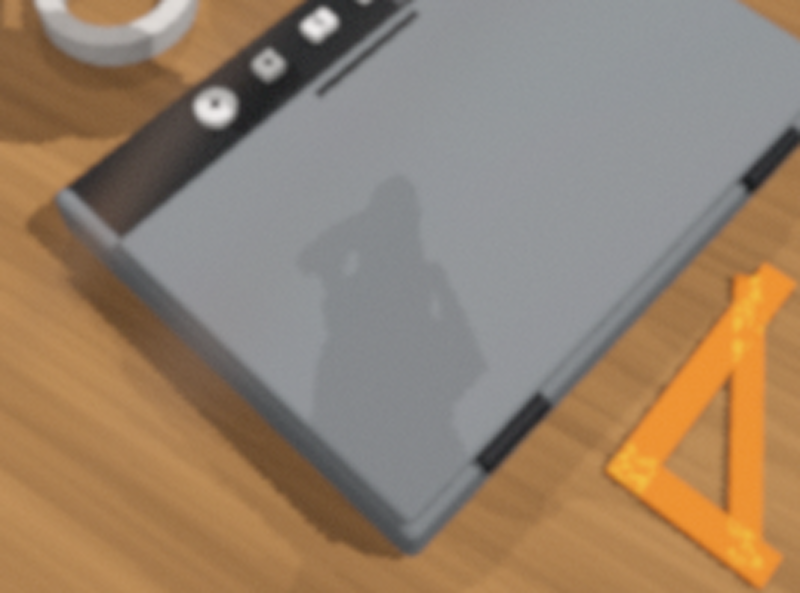

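The lid is shut: its front corners at (281,230) and (161,377) fall on the predicted zero-angle positions. The fingertip sits about 36 mm above the reported TCP z, so I will judge taps by force. Next I move over the wake key.

Request:
arm_command --steps '[-0.03,0.025,0,0,-0.06,0.05,0,0,-0.089,0.074,0,0,-0.089,0.074,0.04,0,-0.089,0.074,0.07,0,-0.089,0.074,0.07,0,-0.089,0.074,0.07,0]'

```text
t: 18.05
eef_pos: [0.4588, -0.0121, 0.0443]
orientation: [0.996, -0.094, -0.0, -0.0]
wrist_force: [0.3, 0.4, 0.5]
opening: -0.0001
```

```bash
python3 - <<'E'
from t import *
state(); p=imaging.capture("scene"); print(shift([.4581,-.012,.053]))
e=observe()["eef_pos"]; print("tip px",proj(p,e+[0,0,.036]),"key",proj(p,[.4581,-.012,.053]))
cv2.imwrite("pics/zk.png",cv2.resize(p["img"][140:230,280:400,::-1],(800,600),interpolation=cv2.INTER_CUBIC))
E
```

```text
t 18.05 pos [ 0.4588 -0.0121  0.0443] F [0.31 0.44 0.46] xang -0.1891 open -0.0001
[-1.17776830e-03  6.70347185e-05 -8.32304868e-03]
tip px [172.58953886 328.98053618] key [181.73889964 329.173777  ]
```

View pics/zk.png

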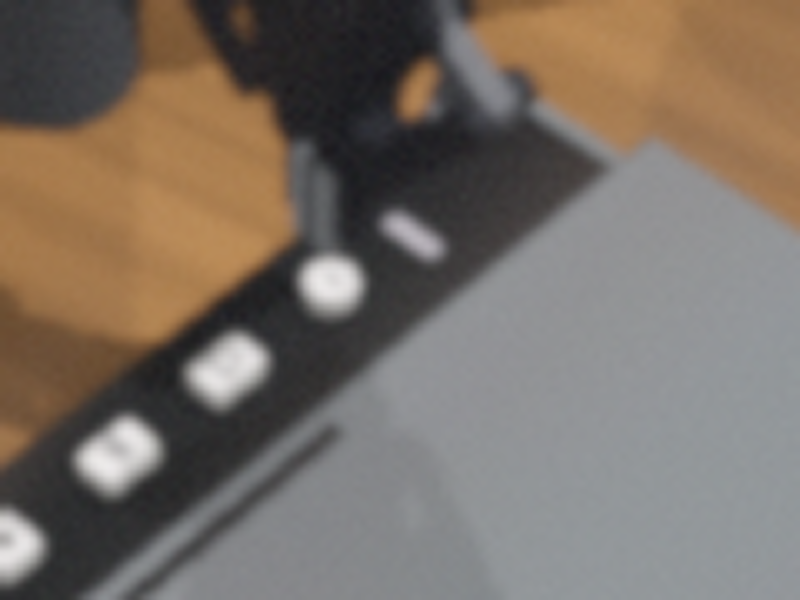

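The tip shows at (177,328), right over the wake key at (182,329).

Request:
arm_command --steps '[-0.001,0,0.01,0,-0.001,0,0.02,0,-0.001,0,0.025,0,-0.001,0,0.025,0]'

```text
t: 18.6
eef_pos: [0.4577, -0.012, 0.0187]
orientation: [0.996, -0.094, -0.0, -0.0]
wrist_force: [-1.0, -0.1, 4.9]
opening: 0.0001
```

Request:
arm_command --steps '[0,0,0.0015,0,0,0,0.0015,0]'

```text
t: 18.85
eef_pos: [0.4578, -0.012, 0.0177]
orientation: [0.996, -0.094, -0.0, -0.0]
wrist_force: [-2.3, 1.3, 5.0]
opening: 0.0003
```

Request:
arm_command --steps '[0,0,0.0015,0,0,0,0.0015,0]'

```text
t: 19.1
eef_pos: [0.4578, -0.012, 0.0163]
orientation: [0.996, -0.094, -0.0, -0.0]
wrist_force: [-1.7, 1.0, 7.4]
opening: -0.0003
```

Fz is 7.4 N at about 4 mm depth, so the wake key registered. I'll let it up and move to the document key, 90 mm along.

Request:
arm_command --steps '[0,0,-0.015,0,0,0,-0.03,0,0.03,0,-0.03,0,0.06,0,-0.03,0,0.09,0,-0.03,0,0.09,0,-0.03,0,0.09,0,-0.03,0]'

```text
t: 19.98
eef_pos: [0.5454, -0.0288, 0.0459]
orientation: [0.996, -0.094, -0.001, -0.0]
wrist_force: [-0.9, 0.2, 0.6]
opening: -0.0
```

```bash
python3 - <<'E'
from t import *
state(); p=imaging.capture("scene"); print(shift([.5465,-.029,.053]))
cv2.imwrite("pics/zl.png",cv2.resize(p["img"][150:240,250:370,::-1],(800,600),interpolation=cv2.INTER_CUBIC))
E
```

```text
t 19.98 pos [ 0.5454 -0.0288  0.0459] F [-0.92  0.16  0.6 ] xang -0.1892 open -0.0
[ 1.32247569e-03 -2.47484382e-05 -7.10968670e-03]
```

View pics/zl.png

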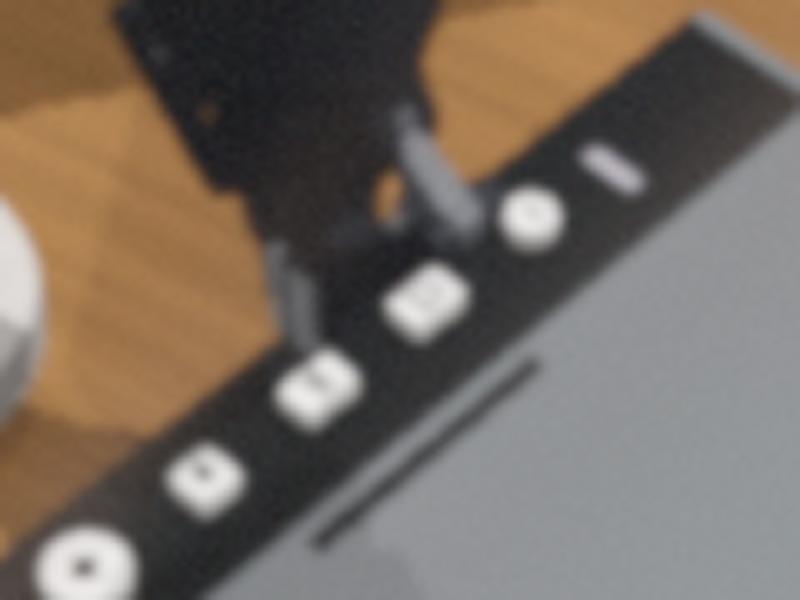

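The tip at zoom (305,350) is over the document key at (318,388), and the wake key is up.

Request:
arm_command --steps '[0,0,0.01,0,0,0,0.02,0,0,0,0.026,0,0,0,0.027,0,0,0,0.027,0]'

```text
t: 20.65
eef_pos: [0.5459, -0.0289, 0.0191]
orientation: [0.996, -0.094, -0.0, -0.0]
wrist_force: [-2.3, -1.0, 4.3]
opening: 0.0
```

Request:
arm_command --steps '[0,0,0.0015,0,0,0,0.0015,0]'

```text
t: 20.9
eef_pos: [0.5463, -0.0289, 0.0177]
orientation: [0.996, -0.094, -0.0, -0.0]
wrist_force: [-3.5, 0.7, 5.2]
opening: -0.0
```

Request:
arm_command --steps '[0,0,0.0012,0,0,0,0.0012,0]'

```text
t: 21.15
eef_pos: [0.5463, -0.0289, 0.0166]
orientation: [0.996, -0.094, 0.0, -0.0]
wrist_force: [-4.2, 1.5, 6.4]
opening: 0.0002
```

Request:
arm_command --steps '[0,0,-0.015,0,0,0,-0.03,0,0.03,0,-0.03,0,0.06,0,-0.03,0,0.09,0,-0.03,0,0.09,0,-0.03,0,0.09,0,-0.03,0]'

```text
t: 22.02
eef_pos: [0.6341, -0.0458, 0.0469]
orientation: [0.996, -0.094, -0.0, -0.0]
wrist_force: [-0.9, -0.2, -0.2]
opening: -0.0001
```

```bash
python3 - <<'E'
from t import *
state(); p=imaging.capture("scene"); print(shift([.6349,-.0459,.053]))
cv2.imwrite("pics/zm.png",cv2.resize(p["img"][180:270,220:340,::-1],(800,600),interpolation=cv2.INTER_CUBIC))
E
```

```text
t 22.02 pos [ 0.6341 -0.0458  0.0469] F [-0.91 -0.15 -0.22] xang -0.1892 open -0.0001
[ 1.07755811e-03 -1.77275536e-05 -6.19623620e-03]
```

View pics/zm.png

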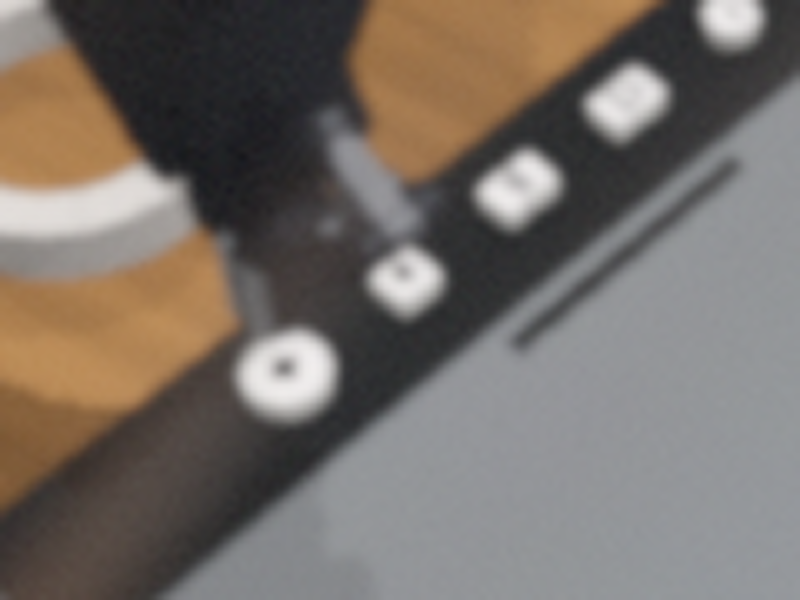

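The document key took 6.4 N (about 4 mm) and is up again. The tip is over the start key.

Request:
arm_command --steps '[0,0,0.01,0,0,0,0.02,0,0,0,0.026,0,0,0,0.028,0,0,0,0.028,0]'

```text
t: 22.7
eef_pos: [0.6342, -0.0458, 0.0182]
orientation: [0.996, -0.094, -0.001, -0.0]
wrist_force: [-3.9, 1.0, 4.6]
opening: -0.0001
```

Request:
arm_command --steps '[0,0,0.0015,0,0,0,0.0015,0]'

```text
t: 22.95
eef_pos: [0.6345, -0.0458, 0.0171]
orientation: [0.996, -0.094, -0.0, -0.0]
wrist_force: [-4.5, 1.0, 6.8]
opening: 0.0002
```

Request:
arm_command --steps '[0,0,0,0,0,0,-0.015,0,0,0,-0.05,0,0,0,-0.1,0,0,0,-0.15,0,0,0,-0.2,0,0,0,-0.2,0,0,0,-0.2,0]'

```text
t: 23.95
eef_pos: [0.6346, -0.0459, 0.2174]
orientation: [0.996, -0.094, 0.0, 0.0]
wrist_force: [-0.2, -0.5, -1.2]
opening: 0.0001
```

```bash
python3 - <<'E'
from t import *
state(); p=imaging.capture("scene"); save(p,"end")
for c in ("mug","tape","set_square","lid_front"):
    for m in imaging.mark_of(p,c)[:1]: print(c,np.round(m["pixel"],1),round(m["score"],2),atz(p,*m["pixel"],0).round(3))
E
```

```text
t 23.95 pos [ 0.6346 -0.0459  0.2174] F [-0.24 -0.52 -1.18] xang -0.1892 open 0.0001
mug [149.7 285.6] 0.59 [ 0.39  -0.172  0.   ]
tape [199.9 230.5] 0.85 [ 0.573 -0.183  0.   ]
set_square [344.  434.1] 0.82 [0.63  0.308 0.   ]
lid_front [219.8 312.1] 0.79 [ 0.523 -0.011  0.   ]
```

View pics/end.png

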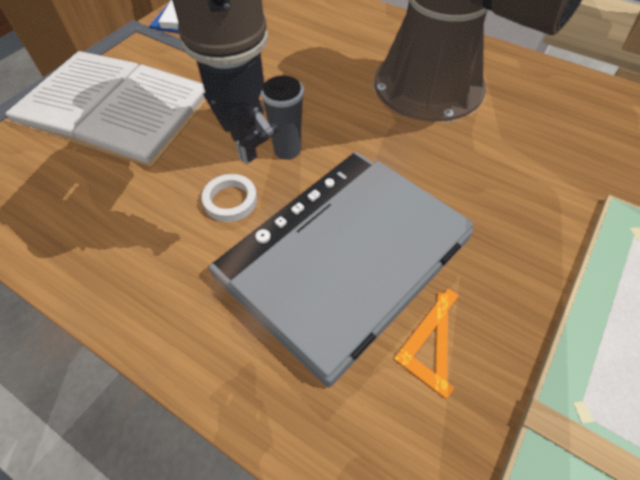

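The lid is flat, with lid_front at (220,312) matching the shut prediction. All five keys are up, the mug, tape and set square are where they were, and the arm is clear of everything.

```bash
python3 -c "
from bench import ticket
print(ticket.hand_in())"
```

```text
the job is handed in; nothing more can be done
None
```

I pushed the lid shut gently with the closed fingertips, then tapped the wake, document and start keys in that order, and handed the job in. The scene clock was at about 24 s of the 48 s allowed, and hand-in reported no verdict.

**Forces:** the lid closed at up to about 11 N on the foam. The key taps reached 7.4 N (wake), 6.4 N (document) and 6.8 N (start), roughly 4 mm of travel each. These are readings taken at the end of each move, all above the 4.4 N that counts as a press and well under 20 N.

**Last picture:** the lid is flat, with its front point at (220,312) against about (217,313) predicted for fully shut. All five keys are up. The mug, tape roll and set square are within about 10 mm of where they were, which is within the detector's noise. The arm hangs clear of everything.

**One disagreement:** with the fingers shut, contact came about 36 mm above the TCP height the robot reported; sideways it was right. I judged contact by force and pictures instead of by that height. I never found the cause.

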